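# Hold a packing tray home against the sprung pusher

### The job

On the tray jig, first swing the yellow gate arm fully aside by its black knob, before moving the tray. Then push the orange tray along its lane against the black sprung pusher until it sits firmly on both red stops, without ramming it, and finish while still holding it pressed there. Leave the gate open and the things around the jig alone.

Things in the scene. Friction and masses are not known exactly. Their poses are not given: they have to be found in the camera images.
- jig: Fixed aluminium plate 150 (x) x 420 (y) x 8 mm on the bench; origin under its centre. Its y axis is the lane: push the tray to jig +y. White rails (inner faces at jig x +-55.5 mm, 8 thick, tops 26 mm above the bench, y -195 to +90) guide the tray with 1.5 mm play each side; the -y end is open and free behind the tray. Blue spring housing at y +170; steel gate post, 20 mm thick, at x +100, y +20.
- tray_center (a point): Centre, half-way up, of the rigid orange tray (white rim, six pink pockets): 108 (jig x) x 150 (along the lane) x 42 mm high, walls 4 mm, 0.14 to 0.28 kg. It lies loose on the plate between the rails, underside 8 and rim 50 mm above the bench, parallel to the jig. Its rear face, to push on, is 75 mm to jig -y of this point. On the stops this point is at jig y = +15 mm.
- tray: The same tray; origin at the centre of its underside.
- stop: Two fixed red stop blocks, 24 (x) x 22 (y) x 22 mm, centred at jig x = +-40 mm, tops 30 mm above the bench; origin midway between them on the plate, in the plane of their front faces (jig y = +90 mm), which the tray's front face meets. Axes as the jig's.
- plunger_face (a point): Centre of the front face of the black pusher pad (40 wide x 20 mm high), 19 mm above the bench on the lane's centre line between the stops; at rest 30 mm in front of (to -y of) the stop faces.
- plunger (a joint): Pusher travel in m: 0 = fully out, grows as it is pressed to jig +y; 0.030 when the tray meets the stops. Spring 300 N/m with 3 N preload: about 12 N at the stops plus 1 to 3 N tray friction, so a push of 17 to 30 N holds the tray firmly; it springs back when let go.
- gate (a joint): Gate arm angle in rad: 0 = straight across the lane, pointing from the post to jig -x; grows as it swings (clockwise from above) towards jig +y, the pusher end; 1.57 = alongside the lane, outside the rail; end stop 1.8. Starts between 0 and 0.4. Stiff hinge (about 0.12 N m): stays where it is left.
- gate_hinge (a point): Point on the gate's upright hinge axis, 83 mm above the bench, at jig x = +100, y = +20 mm.
- gate_knob (a point): Centre of the black upright gate knob: cylinder 18 mm across, 50 mm tall, its foot 88 and top 138 mm above the bench (this point 113), 105 mm from the hinge axis. It stands on the yellow arm, a bar 125 mm long, 14 wide, top at 88 mm; a clear paddle 72 mm long with a yellow edge hangs below it to 34 mm above the bench and bars the tray's way.
- spare_trays: Bystander: nested stack of orange and white trays, 108 x 150 x 80 mm; origin under its centre.
- oil_bottle: Bystander: amber bottle, 60 mm across, 170 mm tall; origin under its centre.
- bowl: Bystander: steel bowl, 140 mm across, 55 mm high; origin under its centre.
- scraper: Bystander: flat dough scraper, steel blade with white grip, about 125 x 120 x 19 mm, lying flat; origin under it.

How it is judged:
On the way, in this order (a step that is already met when the one before it is completed fails the run):
1. the gate arm is swung aside (at least 1.25 rad) while the tray is still within 15 mm of where it started (value of joint gate above 1.25 rad and distance of tray from where it was at the start of the episode below 0.015 m), for 0.2 s.
2. the tray is pressed on the stops by the robot (value of joint plunger above 0.027 m and contact force between tray and stop above 1.5 N and contact force between any of the fingers, the arm and tray above 5 N and angle between tray_center's own z axis and vertical below 0.08 rad), for 0.2 s.
At the end, for the whole second after the job is handed in: The robot is still pressing the tray (over 5 N): pusher in by more than 27 mm, tray bearing on the red stops with more than 1.5 N, at rest, level within 0.08 rad, down between the rails (within 6 mm of the lane's centre line); the gate is still open by at least 1.25 rad (all of step 2 and x of tray_center in the frame of jig between -0.006 and 0.006 m and z of tray_center in the frame of jig below 0.034 m and value of joint gate above 1.25 rad and linear speed of tray below 0.01 m/s); the arm keeps its last pose, push and grip.
It fails at once if the tray is rammed or forced on the stops with more than 60 N (contact force between tray and stop above 60 N).
It fails at once if the stack of spare trays is moved by more than 30 mm (distance of spare_trays from where it was at the start of the episode above 0.03 m).
It fails at once if the bottle is moved by more than 30 mm (distance of oil_bottle from where it was at the start of the episode above 0.03 m).
It fails at once if the bowl is moved by more than 30 mm (distance of bowl from where it was at the start of the episode above 0.03 m).
It fails at once if the scraper is moved by more than 30 mm (distance of scraper from where it was at the start of the episode above 0.03 m).
It also fails if it takes over 64 s, if anything falls off the work surface, if the arm or the gripper's body presses on something with over 40 N, if the wrist force passes 120 N, or if a joint passes its speed limit or range.

### The arm

A 7-joint arm with a two-finger parallel gripper is mounted at the origin on the work surface. World frame = base frame: x ahead of the robot, y to its left, z up, the work surface at z = 0. Lengths are in m, angles in rad, forces in N, time in s.
With the tool pointing down it reaches from about 0.425 to 0.925 m from the base axis. Payload 6.8 kg.
Tool frame: the origin (TCP) lies midway between the tips of the shut fingers; the grasp point (between the pads) lies 19 mm behind it; z points along the fingers, y is the direction in which the jaws open and shut (so a half turn about z gives the same grasp; the last joint's range is limited). The gripper opens to 85 mm and grips with 20 to 120 N. Pads are 22 mm wide; open, the fingers measure 114 mm over their backs; the gripper's body (76 mm by 85 mm) begins 54 mm behind the grasp point. The pads swing forward as they close: fully open they stand 13 mm farther back than shut.
Start: joints at [-1.323, 0.477, 0.022, 1.555, -0.011, 1.109, -0.083], TCP at [0.235, 0.633, 0.21] pointing down, gripper open.
Joint ranges: [-2.96, 2.96], [-0.34, 2.1], [-1.41, 1.46], [0.24, 2.44], [-1.37, 4.51], [0.17, 1.92], [-2.96, 2.96]. Speed limits (rad/s): [2.39, 2.39, 3.14, 3.14, 3.14, 3.14, 3.14].

### API

Orientations are given as a unit quaternion [w, x, y, z].
In Python, from station import * gives the robot as it stands. The module is installed in compiled form; this text tells all that it offers.
- The arm moves only by the tool jog_arm, never from a script. Its arguments are lists of equal length, an entry for each row: "dp": the shift along the tool's x, y, z in units of 25 mm (1.0 is 25 mm), a list of three; "angular": the turn, a rotation vector about the tool's x, y, z in units of 5 degrees (1.0 is 5 degrees), a list of three; "claw": the finger opening in mm, from 0 to 85.4. A call has exactly 5 rows; each row is the pose to reach, as a shift and turn from the pose commanded when the call began, along the tool's axes at that moment; what a row does not reach only later rows make up. A row lasts 1/10 s, in which the tool goes at most 50 mm and 8.59 degrees, less where a joint would pass 70% of its speed; a pose out of reach is approached as far as the arm can. A call with a gripper value outside its range is refused whole. The fingers move at their own pace and stop on an object; "grip_force" is the grip in N (left out, the last holds). Time passes only in rows, so rows that repeat a pose let the fingers close, or fill a call up. It gives the time, the measured TCP pose, the force and the opening at its end, in the units of the state.
- get_obs(): the state, without advancing time (a new reading comes with each control period).
- read_camera(name): name is "side" or "top"; returns a dict with "pixels" (480x640x3 uint8, blue, green, red), "camera_matrix" (3x3 intrinsics, pixels), "rvec" (rotation vector, rad) and "tvec" (3), from world to camera coordinates, as OpenCV has them. Camera axes: x right, y down, z forward; pixel columns grow to the right and rows downward; lengths in m; the calibration is good to about 2 mm. A picture is of the moment at which its call begins. There is no depth.
- hand_in(): hands the job in, once; it reports no verdict.
The state is a dict: "t": time; "q": joint angles; "joint_vel": joint speeds; "joint_torque": joint torques, N m; "eef_pos": TCP position; "tool_rot": TCP orientation; "contact_force": force on the tool from outside, world axes, zero at the start; "torque": the same for the moment, N m; "gripper_width": opening from 0.0 (shut) to 1.0 (fully open).
Only numpy, scipy, OpenCV 4.12 (cv2) and the standard library are available. Lean on these libraries where they do the work, as an engineer would, in place of code of your own. Each camera call takes 0.05 s, during which the arm holds its last target.

## Working session

There is one attempt and no reset: what is moved stays moved. The work goes in short steps, Python scripts to look and compute and a tool call to move; the robot and the scene stay as the last step left them, time stands still between calls to the robot, and variables do not carry over. Pictures are saved under pics/ and viewed, and the job is handed in when it is done.

Besides the shell and the picture viewer there is one more tool, called after "Call:" as name(argument=value, ...) on one line, values as JSON. jog_arm: Moves the arm, as the interface text tells. Its arguments: {"type":"object","properties":{"dp":{"type":"array","items":{"type":"array","items":{"type":"number"}}},"angular":{"type":"array","items":{"type":"array","items":{"type":"number"}}},"claw":{"type":"array","items":{"type":"number"}},"grip_force":{"type":"number"}},"required":["dp","angular","claw"]}

```bash
mkdir -p pics; python3 - <<'E'
from station import *
import cv2,pickle
o=get_obs();print({k:(v if isinstance(v,float) else [round(float(x),3) for x in v]) for k,v in o.items()})
for n in("top","side"):
    c=read_camera(n);pickle.dump(c,open(n+".pkl","wb"));cv2.imwrite(f"pics/{n}0.png",c["pixels"]);print(n,c["camera_matrix"],c["rvec"],c["tvec"])
E
```

```text
{'t': 0.0, 'q': [-1.323, 0.478, 0.022, 1.556, -0.011, 1.109, -0.083], 'joint_vel': [0.001, 0.0, -0.002, 0.001, 0.0, 0.001, -0.001], 'joint_torque': [-0.001, -59.643, 1.607, -28.119, 0.012, 0.009, -0.0], 'eef_pos': [0.235, 0.632, 0.209], 'tool_rot': [-0.0, 0.177, 0.984, -0.001], 'contact_force': [-0.316, 0.67, 0.218], 'torque': [-0.027, -0.0, 0.018], 'gripper_width': 1.0022093483581744}
top [[574.52707587   0.         305.27677189]
 [  0.         574.52707587 238.84290364]
 [  0.           0.           1.        ]] [ 2.19352831 -2.13620685  0.12537089] [-0.03192492  0.59611344  1.50772152]
side [[551.3131598    0.         321.33342027]
 [  0.         551.3131598  239.887169  ]
 [  0.           0.           1.        ]] [ 2.17152806 -0.38738281  0.22124009] [-0.55946013  0.19508866  1.5100237 ]
```

View pics/top0.png

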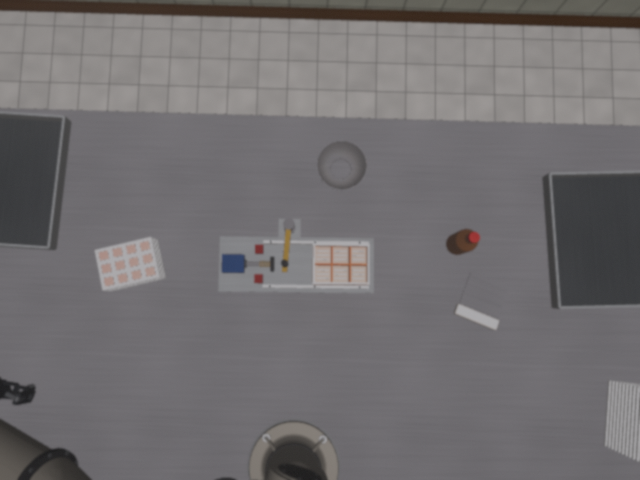

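View pics/side0.png

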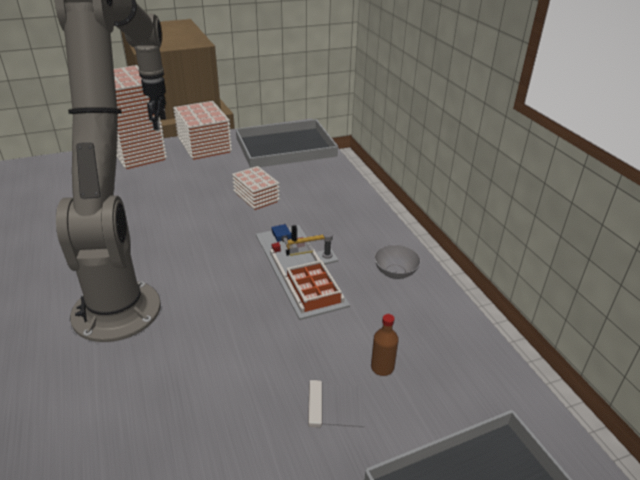

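```bash
cat > h.py <<'E'
import numpy as np,cv2,pickle
def ray(c,uv,z):
    R,_=cv2.Rodrigues(c["rvec"]);t=np.ravel(c["tvec"]);C=-R.T@t
    p=cv2.undistortPoints(np.array([[uv]],float),c["camera_matrix"],None)[0,0]
    d=R.T@np.array([p[0],p[1],1]);return C+d*(z-C[2])/d[2]
def proj(c,P):
    return cv2.projectPoints(np.array(P,float).reshape(-1,3),c["rvec"],c["tvec"],c["camera_matrix"],None)[0][:,0]
E
python3 - <<'E'
from h import *
c=pickle.load(open("top.pkl","rb"));s=pickle.load(open("side.pkl","rb"))
im=c["pixels"];cv2.imwrite("pics/t1.png",cv2.resize(im[210:300,210:385],None,fx=4.5,fy=4.5,interpolation=cv2.INTER_CUBIC))
im2=s["pixels"];cv2.imwrite("pics/s1.png",cv2.resize(im2[215:320,245:360],None,fx=5.5,fy=5.5,interpolation=cv2.INTER_CUBIC))
hsv=cv2.cvtColor(im,cv2.COLOR_BGR2HSV)
sub=np.zeros(im.shape[:2],np.uint8);sub[215:300,212:382]=1
def blobs(name,lo,hi,z,sub=sub,c=c,hsv=hsv,mn=15):
    m=cv2.inRange(hsv,lo,hi)*sub
    n,l,st,ce=cv2.connectedComponentsWithStats(m)
    for i in range(1,n):
        if st[i,4]>=mn:
            pts=np.argwhere(l==i)[:,::-1].astype(np.float32)
            r=cv2.minAreaRect(pts);print(name,st[i],ce[i].round(1),ray(c,ce[i],z).round(4),[ray(c,p,z)[:2].round(3).tolist() for p in cv2.boxPoints(r)])
blobs("red",(0,130,60),(6,255,255),.03)
blobs("red2",(172,110,60),(180,255,255),.03)
blobs("blue",(100,120,40),(130,255,255),.04)
blobs("yel",(15,120,100),(32,255,255),.088)
blobs("blk",(0,0,0),(180,255,45),.138)
blobs("orange",(0,60,80),(14,255,255),.05,mn=100)
E
```

```text
red [256 246   6   6  36] [258.5 248.5] [0.5677 0.1086 0.03  ] [[0.574, 0.116], [0.575, 0.102], [0.561, 0.102], [0.561, 0.115]]
red [256 276   5   6  28] [258.1 278.4] [0.4877 0.1068 0.03  ] [[0.494, 0.113], [0.494, 0.102], [0.481, 0.102], [0.481, 0.112]]
blue [223 256  20  15 290] [232.8 263.1] [0.526  0.1748 0.04  ] [[0.544, 0.202], [0.546, 0.151], [0.508, 0.15], [0.507, 0.2]]
yel [284 230   6  30 101] [286.5 244.3] [0.5751 0.032  0.088 ] [[0.537, 0.039], [0.613, 0.034], [0.612, 0.025], [0.537, 0.03]]
orange [316 246  51  36 315] [341.5 263.3] [ 0.5324 -0.1136  0.05  ] [[0.531, -0.041], [0.604, -0.109], [0.534, -0.182], [0.462, -0.114]]
```

View pics/t1.png

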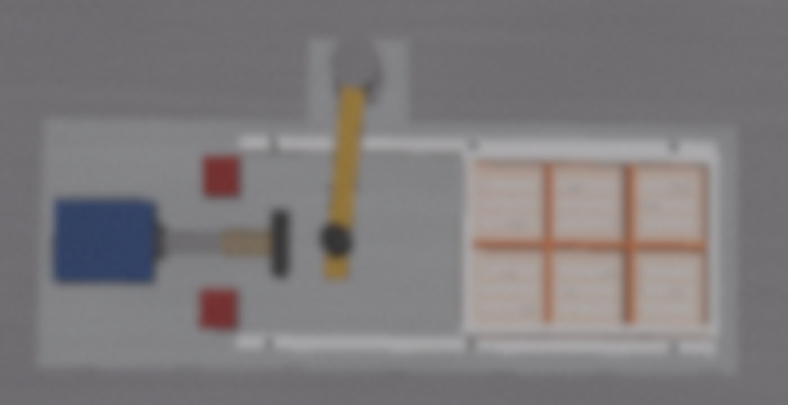

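View pics/s1.png

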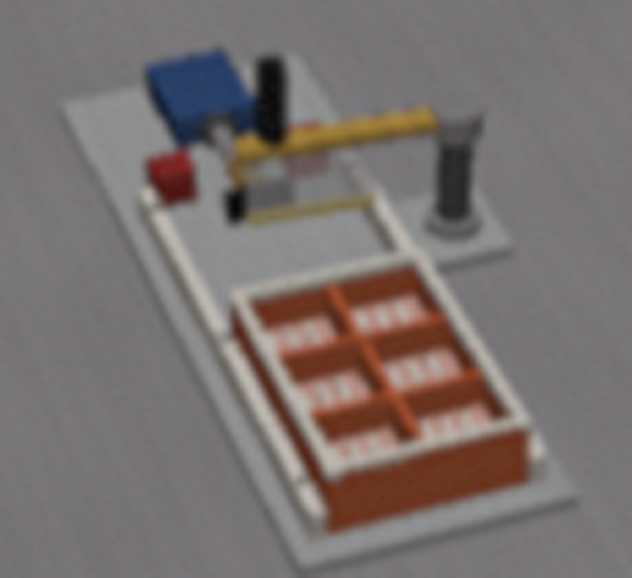

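```bash
python3 - <<'E'
from h import *
c=pickle.load(open("top.pkl","rb"))
f=lambda u,v:(210+(u+.5)/4.5-.5,210+(v+.5)/4.5-.5)
J=[];W=[]
for uv,z,j in [((45,120),.008,(75,210)),((737,127),.008,(75,-210)),((735,373),.008,(-75,-210)),((38,367),.008,(-75,210)),((221,177),.03,(40,101)),((219,309),.03,(-40,101))]:
    W.append(ray(c,f(*uv),z)[:2]);J.append(np.array(j)/1000)
W=np.array(W);J=np.array(J)
a=W-W.mean(0);b=J-J.mean(0)
th=np.arctan2((b[:,0]*a[:,1]-b[:,1]*a[:,0]).sum(),(a*b).sum())
R=np.array([[np.cos(th),-np.sin(th)],[np.sin(th),np.cos(th)]]);o=W.mean(0)-R@J.mean(0)
print("yaw",np.degrees(th),"o",o);print("res mm",((W-(J@R.T+o))*1000).round(1))
inv=lambda p:((p[:2]-o)@R*1000).round(1)
k=ray(c,f(336,238),.138);print("knob",k,inv(k))
for uv in[(466,150),(465,333),(717,143),(717,333)]:print("tray",inv(ray(c,f(*uv),.05)))
H=o+R@np.array([.1,.02]);print("hinge",H)
d=inv(k)-[100,20];print("gate",np.arctan2(d[1],-d[0]),np.hypot(*d))
for g in(0,.1,.2,1.4,1.57,1.7):
  print(g,o+R@(np.array([.1,.02])+.105*np.array([-np.cos(g),np.sin(g)])))
print("plunger/tray rear pts", o+R@[0,-.2], o+R@[0,-.06])
np.savez("jig.npz",R=R,o=o)
E
```

```text
yaw 0.9592039884120092 o [0.52930363 0.00677609]
res mm [[-0.3 -0.5]
 [-0.4 -0. ]
 [ 0.9  1.8]
 [ 0.5 -0.2]
 [-1.1 -0.4]
 [ 0.4 -0.7]]
knob [0.52435199 0.03472666 0.138     ] [-4.5 28. ]
tray [ 54.5 -45. ]
tray [-53.1 -45.3]
tray [  60.1 -193. ]
tray [ -51.7 -192.7]
hinge [0.62895481 0.02844734]
gate 0.07640599300582897 104.8057727417722
0 [0.52396952 0.02668959]
0.1 [0.52431853 0.03717941]
0.2 [0.52571303 0.04758198]
1.4 [0.60937858 0.1316063 ]
1.57 [0.62711346 0.13343119]
1.7 [0.64073848 0.13278403]
plunger/tray rear pts [ 0.53265173 -0.19319588] [ 0.53030806 -0.0532155 ]
```

```bash
cat >> h.py <<'E'
from scipy.spatial.transform import Rotation as Ro
def rel(o,tgt,yaw=None):
    q=o["tool_rot"];r=Ro.from_quat([q[1],q[2],q[3],q[0]])
    d=r.inv().apply(np.array(tgt)-o["eef_pos"])/.025
    y=r.as_matrix()[:,1];cur=np.degrees(np.arctan2(y[1],y[0]))
    print("pos",np.round(o["eef_pos"],4),"yaw_y",round(cur,2),"tilt",np.round(r.as_matrix()[:,2],4),"F",np.round(o["contact_force"],1),"w",round(o["gripper_width"],3),"t",o["t"])
    print("dp",d.round(3),"turn about tool z (5deg units)",None if yaw is None else round(-(yaw-cur)/5,3))
E
python3 - <<'E'
from h import *
from station import *
rel(get_obs(),[.5244,.0347,.2],69.6)
E
```

```text
pos [0.2349 0.6322 0.209 ] yaw_y 69.62 tilt [-4.0e-04 -1.6e-03 -1.0e+00] F [-0.3 -0.3  0.3] w 0.996 t 0.1
dp [-19.178 -18.37    0.394] turn about tool z (5deg units) 0.003
```

Call:
jog_arm(dp=[[-1.0,-0.9,0],[-2.3,-2.2,0],[-3.6,-3.4,0],[-4.9,-4.7,0],[-6.2,-5.9,0]], angular=[[0,0,0],[0,0,0],[0,0,0],[0,0,0],[0,0,0]], claw=[60,60,60,60,60], grip_force=20)

```text
t: 0.6
eef_pos: [0.3294, 0.4383, 0.2095]
tool_rot: [-0.0, 0.177, 0.984, -0.0]
contact_force: [1.6, -0.2, 0.3]
gripper_width: 0.703
```

Call:
jog_arm(dp=[[-1.3,-1.2,0],[-2.6,-2.5,0],[-3.9,-3.7,0],[-5.2,-5.0,0],[-6.5,-6.2,0]], angular=[[0,0,0],[0,0,0],[0,0,0],[0,0,0],[0,0,0]], claw=[60,60,60,60,60])

```text
t: 1.1
eef_pos: [0.4276, 0.2365, 0.2098]
tool_rot: [-0.0, 0.177, 0.984, -0.0]
contact_force: [0.5, 0.4, -0.9]
gripper_width: 0.705
```

Call:
jog_arm(dp=[[-1.3,-1.2,0],[-2.6,-2.5,0],[-3.9,-3.7,0],[-5.2,-5.0,0],[-6.4,-6.2,0.2]], angular=[[0,0,0],[0,0,0],[0,0,0],[0,0,0],[0,0,0]], claw=[60,60,60,60,60])

```text
t: 1.6
eef_pos: [0.5242, 0.0355, 0.2053]
tool_rot: [0.001, 0.177, 0.984, 0.0]
contact_force: [1.1, -0.1, 0.3]
gripper_width: 0.699
```

```bash
python3 - <<'E'
from h import *
from station import *
o=get_obs();rel(o,[.5244,.0347,.101],69.6);print(o["q"])
E
```

```text
pos [0.5242 0.0355 0.2053] yaw_y 69.59 tilt [ 1.2e-03  2.0e-04 -1.0e+00] F [ 1.1 -0.1  0.3] w 0.699 t 1.6
dp [-0.014 -0.03   4.172] turn about tool z (5deg units) -0.002
[-0.48149865  0.23901324  0.34883567  1.93635027 -0.09757396  0.98113782
  1.12703861]
```

Call:
jog_arm(dp=[[0,0,0.9],[0,0,1.9],[0,0,2.9],[0,0,3.7],[0,0,4.1]], angular=[[0,0,0],[0,0,0],[0,0,0],[0,0,0],[0,0,0]], claw=[60,60,60,60,60])

```text
t: 2.1
eef_pos: [0.5219, 0.0374, 0.1005]
tool_rot: [-0.001, 0.177, 0.984, -0.001]
contact_force: [-0.3, 0.4, 1.0]
gripper_width: 0.703
```

```bash
python3 - <<'E'
from h import *
from station import *
o=get_obs();rel(o,[.5244,.0347,.101],69.6)
for n in("top","side"):
    c=read_camera(n);p=proj(c,[.524,.035,.11])[0].astype(int);print(n,p);x0,y0=p[0]-60,p[1]-45
    cv2.imwrite(f"pics/{n}2.png",cv2.resize(c["pixels"][y0:y0+90,x0:x0+120],None,fx=5,fy=5,interpolation=cv2.INTER_CUBIC))
E
```

```text
pos [0.5219 0.0374 0.1005] yaw_y 69.62 tilt [-3.1e-03 -8.0e-04 -1.0e+00] F [-0.3  0.4  1. ] w 0.703 t 2.1
dp [-0.129 -0.065 -0.021] turn about tool z (5deg units) 0.004
top [284 263]
side [294 234]
```

View pics/side2.png

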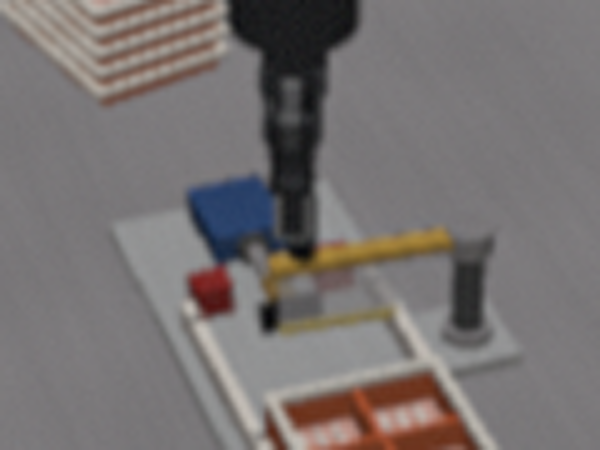

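The side view shows the jaws straddling the black knob (crop about 300,215), just above the yellow arm. I'll close on the knob.

Call:
jog_arm(dp=[[-0.1,0,0],[-0.1,0,0],[-0.1,0,0],[-0.1,0,0],[-0.1,0,0]], angular=[[0,0,0],[0,0,0],[0,0,0],[0,0,0],[0,0,0]], claw=[10,10,10,10,10], grip_force=20)

```text
t: 2.7
eef_pos: [0.5265, 0.0367, 0.1034]
tool_rot: [0.001, 0.177, 0.984, 0.0]
contact_force: [-1.6, -0.3, 6.0]
gripper_width: 0.197
```

```bash
python3 - <<'E'
from h import *
from station import *
o=get_obs();rel(o,[.5244,.0347,.101],69.6)
z=np.load("jig.npz");R,O=z["R"],z["o"]
q=o["tool_rot"];r=Ro.from_quat([q[1],q[2],q[3],q[0]])
H=O+R@[.1,.02];p0=o["eef_pos"]
v=p0[:2]-H;print("r",np.hypot(*v))
yaw=Ro.from_rotvec
# arc about H by angle a (clockwise), tool turn b deg
for i in range(1,21):
    a=-1.55*i/20
    w=np.array([np.cos(a)*v[0]-np.sin(a)*v[1],np.sin(a)*v[0]+np.cos(a)*v[1]])+H
    print(i,round(a,3),w.round(4),(r.inv().apply([w[0]-p0[0],w[1]-p0[1],0])/.025).round(2))
E
```

```text
pos [0.5265 0.0367 0.1034] yaw_y 69.61 tilt [ 1.8e-03  5.0e-04 -1.0e+00] F [-1.6 -0.3  6. ] w 0.197 t 2.7
dp [ 0.05  -0.106  0.094] turn about tool z (5deg units) 0.002
r 0.10280938354544189
1 -0.077 [0.5274 0.0446] [0.07 0.31 0.  ]
2 -0.155 [0.529  0.0525] [0.13 0.62 0.  ]
3 -0.233 [0.5311 0.0601] [0.15 0.94 0.  ]
4 -0.31 [0.5339 0.0676] [0.15 1.26 0.  ]
5 -0.388 [0.5372 0.0748] [0.13 1.58 0.  ]
6 -0.465 [0.5411 0.0818] [0.08 1.89 0.  ]
7 -0.542 [0.5455 0.0885] [0.01 2.2  0.  ]
8 -0.62 [0.5504 0.0947] [-0.09  2.51  0.  ]
9 -0.698 [0.5557 0.1006] [-0.21  2.8   0.  ]
10 -0.775 [0.5615 0.1061] [-0.35  3.09  0.  ]
11 -0.853 [0.5678 0.1111] [-0.51  3.36  0.  ]
12 -0.93 [0.5743 0.1155] [-0.7   3.62  0.  ]
13 -1.008 [0.5812 0.1195] [-0.9   3.87  0.01]
14 -1.085 [0.5884 0.1229] [-1.12  4.1   0.01]
15 -1.163 [0.5959 0.1258] [-1.36  4.31  0.01]
16 -1.24 [0.6035 0.1281] [-1.62  4.5   0.01]
17 -1.318 [0.6113 0.1297] [-1.88  4.67  0.01]
18 -1.395 [0.6192 0.1308] [-2.17  4.82  0.01]
19 -1.472 [0.6271 0.1312] [-2.46  4.95  0.01]
20 -1.55 [0.6351 0.1311] [-2.76  5.05  0.01]
```

Call:
jog_arm(dp=[[0.07,0.31,-0.05],[0.13,0.62,-0.05],[0.15,0.94,-0.05],[0.15,1.26,-0.05],[0.13,1.58,-0.05]], angular=[[0,0,0],[0,0,0],[0,0,0],[0,0,0],[0,0,0]], claw=[10,10,10,10,10])

```text
t: 3.2
eef_pos: [0.5343, 0.0763, 0.1033]
tool_rot: [-0.002, 0.177, 0.984, -0.0]
contact_force: [-7.4, -0.5, 6.5]
gripper_width: 0.198
```

Call:
jog_arm(dp=[[-0.05,0.31,0],[-0.12,0.62,0],[-0.22,0.93,0],[-0.34,1.22,0],[-0.48,1.51,0]], angular=[[0,0,0],[0,0,0],[0,0,0],[0,0,0],[0,0,0]], claw=[10,10,10,10,10])

```text
t: 3.7
eef_pos: [0.561, 0.1067, 0.1033]
tool_rot: [-0.0, 0.177, 0.984, -0.0]
contact_force: [-1.3, -3.3, -2.0]
gripper_width: 0.193
```

```bash
python3 - <<'E'
from h import *
from station import *
o=get_obs();rel(o,[.5615,.1061,.1034],69.6)
c=read_camera("top")
cv2.imwrite(f"pics/top3.png",cv2.resize(c["pixels"][200:310,210:385],None,fx=4,fy=4,interpolation=cv2.INTER_CUBIC))
E
```

```text
pos [0.561  0.1067 0.1033] yaw_y 69.63 tilt [-6.e-04 -1.e-04 -1.e+00] F [-1.3 -3.3 -2. ] w 0.193 t 3.7
dp [-0.028 -0.015 -0.002] turn about tool z (5deg units) 0.007
```

View pics/top3.png

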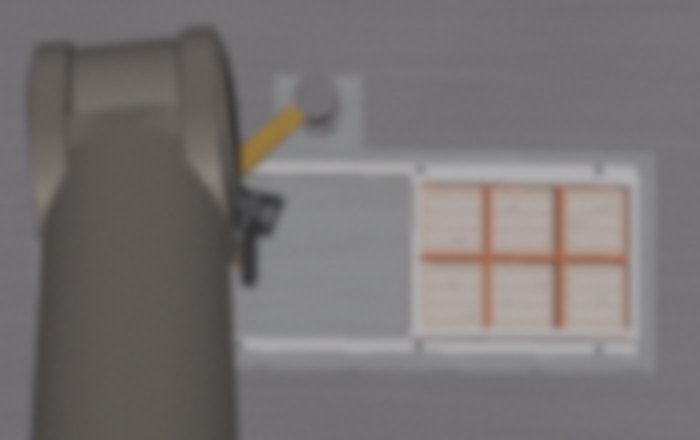

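The top view shows the yellow arm (crop 270,140) swung to about 45° and following the grip. The tray hasn't moved.

Call:
jog_arm(dp=[[-0.16,0.27,0],[-0.35,0.53,0],[-0.55,0.78,0],[-0.77,1.01,0],[-1.01,1.22,0]], angular=[[0,0,0],[0,0,0],[0,0,0],[0,0,0],[0,0,0]], claw=[10,10,10,10,10])

```text
t: 4.25
eef_pos: [0.5957, 0.1256, 0.1034]
tool_rot: [-0.0, 0.177, 0.984, -0.0]
contact_force: [-2.4, -2.5, -4.3]
gripper_width: 0.194
```

Call:
jog_arm(dp=[[-0.26,0.19,0],[-0.52,0.36,0],[-0.81,0.51,0],[-1.1,0.64,0],[-1.4,0.74,0]], angular=[[0,0,0],[0,0,0],[0,0,0],[0,0,0],[0,0,0]], claw=[10,10,10,10,10])

```text
t: 4.75
eef_pos: [0.6348, 0.132, 0.1035]
tool_rot: [-0.0, 0.177, 0.984, 0.0]
contact_force: [-3.7, 1.6, -4.6]
gripper_width: 0.196
```

Call:
jog_arm(dp=[[0,0,0],[0,0,0],[0,0,0],[0,0,0],[0,0,0]], angular=[[0,0,0],[0,0,0],[0,0,0],[0,0,0],[0,0,0]], claw=[50,50,50,50,50])

```text
t: 5.25
eef_pos: [0.6345, 0.1311, 0.104]
tool_rot: [0.0, 0.177, 0.984, 0.0]
contact_force: [-0.3, -0.1, -0.1]
gripper_width: 0.587
```

```bash
python3 - <<'E'
from h import *
from station import *
o=get_obs();rel(o,[.6351,.1311,.22],69.6)
c=read_camera("side")
cv2.imwrite(f"pics/side4.png",cv2.resize(c["pixels"][160:310,230:400],None,fx=4,fy=4,interpolation=cv2.INTER_CUBIC))
E
```

```text
pos [0.6345 0.1311 0.104 ] yaw_y 69.62 tilt [ 8.e-04  3.e-04 -1.e+00] F [-0.3 -0.1 -0.1] w 0.587 t 5.25
dp [-0.025  0.009 -4.638] turn about tool z (5deg units) 0.005
```

View pics/side4.png

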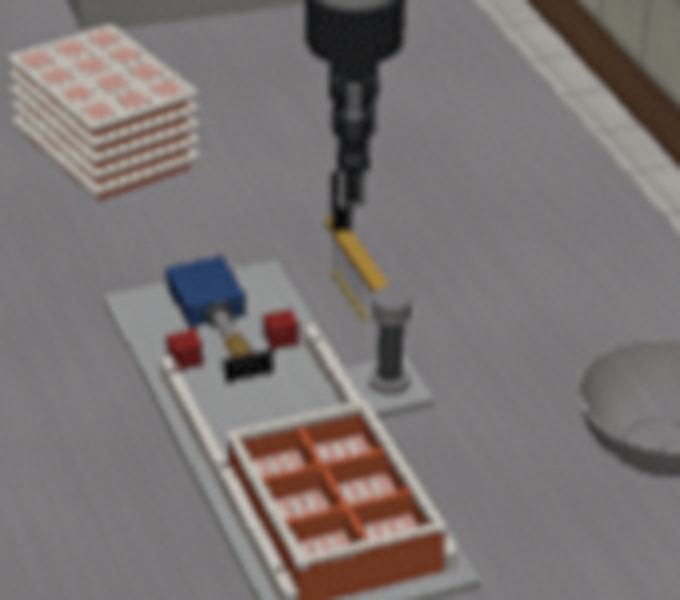

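The side view shows the yellow arm (crop 355,260) alongside the lane past the rail, and the tray still at its start. I'll lift off now.

Call:
jog_arm(dp=[[0,0,-0.6],[0,0,-1.6],[0,0,-2.7],[0,0,-3.7],[0,0,-4.6]], angular=[[0,0,0],[0,0,0],[0,0,0],[0,0,0],[0,0,0]], claw=[50,50,50,50,50])

```text
t: 5.8
eef_pos: [0.6347, 0.1309, 0.2214]
tool_rot: [0.001, 0.177, 0.984, 0.0]
contact_force: [0.2, -0.4, -0.8]
gripper_width: 0.589
```

```bash
python3 - <<'E'
from h import *
from station import *
o=get_obs();z=np.load("jig.npz");R,O=z["R"],z["o"];p=O+R@[0,-.24];print(p,o["q"])
rel(o,[*p,.22],.96)
c=read_camera("top")
cv2.imwrite(f"pics/top5.png",cv2.resize(c["pixels"][180:310,210:385],None,fx=4,fy=4,interpolation=cv2.INTER_CUBIC))
E
```

```text
[ 0.53332135 -0.23319027] [-0.53882118  0.4335063   0.32956636  1.63085007 -0.15328365  1.10074635
  1.04646899]
pos [0.6347 0.1309 0.2214] yaw_y 69.6 tilt [ 1.9e-03  6.0e-04 -1.0e+00] F [ 0.2 -0.4 -0.8] w 0.589 t 5.8
dp [ -1.275 -15.065   0.04 ] turn about tool z (5deg units) 13.728
```

Call:
jog_arm(dp=[[-0.1,-1.3,0],[-0.2,-2.8,0],[-0.4,-4.4,0],[-0.5,-6.0,0],[-0.6,-7.5,0]], angular=[[0,0,1.3],[0,0,2.7],[0,0,4.1],[0,0,5.5],[0,0,6.9]], claw=[45,45,45,45,45])

```text
t: 6.35
eef_pos: [0.5825, -0.0519, 0.2196]
tool_rot: [0.0, 0.463, 0.886, 0.0]
contact_force: [-0.6, -0.6, -0.5]
gripper_width: 0.525
```

```bash
python3 - <<'E'
from h import *
from station import *
o=get_obs();rel(o,[.5333,-.2332,.22],.96)
E
```

```text
pos [ 0.5825 -0.0519  0.2196] yaw_y 34.79 tilt [ 1.2e-03  3.0e-04 -1.0e+00] F [-0.6 -0.6 -0.5] w 0.525 t 6.35
dp [-4.832 -5.755 -0.018] turn about tool z (5deg units) 6.766
```

View pics/top5.png

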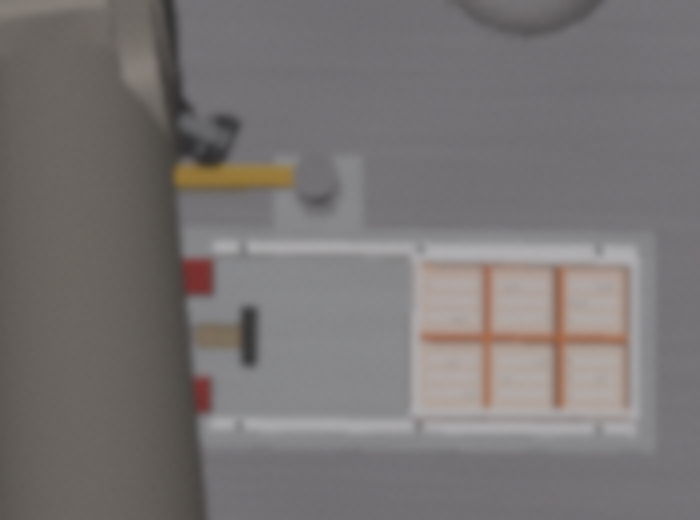

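The top view shows the yellow arm (crop 235,177) parallel to the lane at about 1.57 rad, so the gate is open. Next I'll move behind the tray.

Call:
jog_arm(dp=[[-1.0,-1.2,0],[-2.0,-2.3,0],[-3.0,-3.5,0],[-4.0,-4.7,0],[-4.8,-5.8,0]], angular=[[0,0,1.4],[0,0,2.8],[0,0,4.2],[0,0,5.5],[0,0,6.77]], claw=[45,45,45,45,45])

```text
t: 6.85
eef_pos: [0.533, -0.2337, 0.2197]
tool_rot: [0.001, 0.701, 0.713, 0.0]
contact_force: [-0.8, -0.3, -0.9]
gripper_width: 0.525
```

Call:
jog_arm(dp=[[0,0,1.2],[0,0,3.0],[0,0,4.7],[0,0,6.2],[0,0,7.2]], angular=[[0,0,0],[0,0,0],[0,0,0],[0,0,0],[0,0,0]], claw=[45,45,45,45,45])

```text
t: 7.35
eef_pos: [0.5327, -0.2309, 0.0367]
tool_rot: [-0.001, 0.699, 0.715, -0.0]
contact_force: [-0.2, 0.3, -0.4]
gripper_width: 0.525
```

```bash
python3 - <<'E'
from h import *
from station import *
o=get_obs();rel(o,[.5333,-.2332,.022],.96)
z=np.load("jig.npz");R,O=z["R"],z["o"];print("jig",(o["eef_pos"][:2]-O)@R)
for n in("top","side"):
    c=read_camera(n);p=proj(c,[.53,-.15,.05])[0].astype(int);x0,y0=p[0]-75,p[1]-55
    cv2.imwrite(f"pics/{n}6.png",cv2.resize(c["pixels"][y0:y0+110,x0:x0+150],None,fx=5,fy=5,interpolation=cv2.INTER_CUBIC))
E
```

```text
pos [ 0.5327 -0.2309  0.0367] yaw_y 1.28 tilt [-0.0018  0.001  -1.    ] F [-0.2  0.3 -0.4] w 0.525 t 7.35
dp [-0.094  0.023  0.589] turn about tool z (5deg units) 0.064
jig [-0.00058799 -0.23768706]
```

View pics/top6.png

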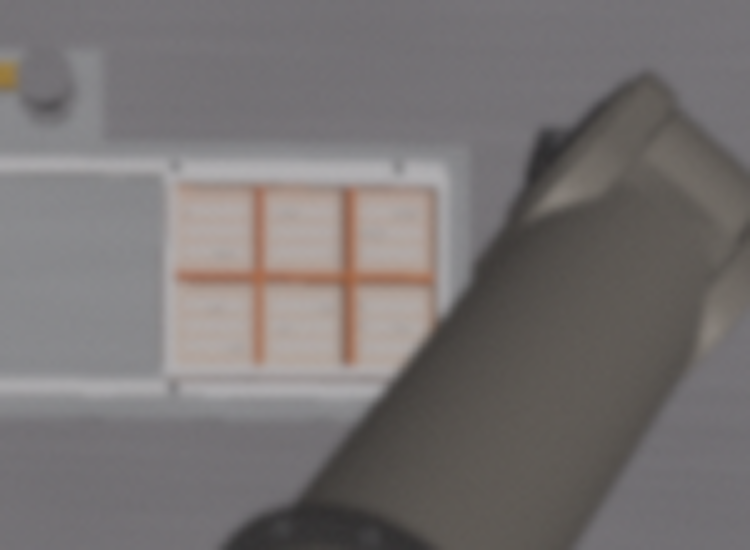

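View pics/side6.png

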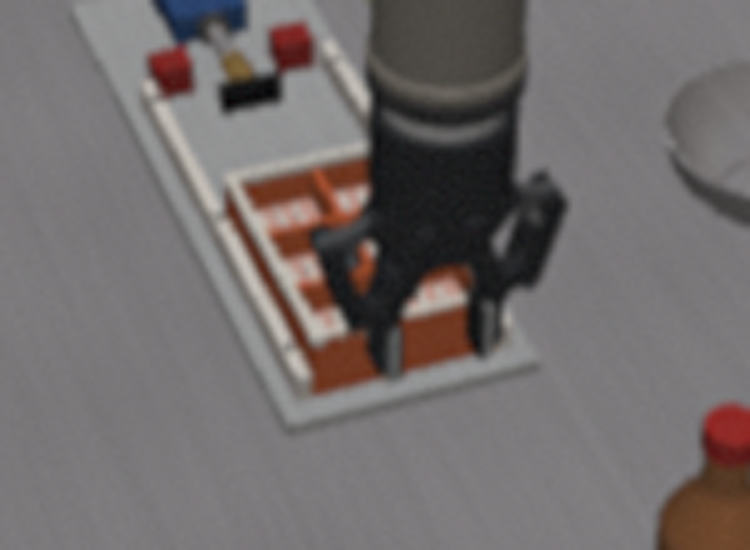

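The views show both fingertips just behind the tray's rear face (side crop 390,350 and 485,330) and clear of the rails. I'll lower and approach.

Call:
jog_arm(dp=[[0,0,0.2],[0.1,0,0.4],[0.3,0,0.55],[0.6,0,0.55],[0.9,0,0.55]], angular=[[0,0,0],[0,0,0],[0,0,0],[0,0,0],[0,0,0]], claw=[45,45,45,45,45])

```text
t: 7.95
eef_pos: [0.5334, -0.2082, 0.0254]
tool_rot: [0.0, 0.699, 0.715, 0.0]
contact_force: [0.1, 0.6, -0.3]
gripper_width: 0.527
```

Call:
jog_arm(dp=[[0.15,0,0],[0.3,0,0],[0.5,0,0],[0.7,0,0],[0.9,0,0]], angular=[[0,0,0],[0,0,0],[0,0,0],[0,0,0],[0,0,0]], claw=[45,45,45,45,45])

```text
t: 8.45
eef_pos: [0.5326, -0.1867, 0.025]
tool_rot: [0.0, 0.699, 0.715, -0.0]
contact_force: [0.6, -1.4, 0.4]
gripper_width: 0.53
```

```bash
cat > st.py <<'E'
from h import *
from station import *
o=get_obs();z=np.load("jig.npz");R,O=z["R"],z["o"]
rel(o,[*(O+R@[0,-.071]),.022],.96)
print("jig",(o["eef_pos"][:2]-O)@R)
E
python3 st.py
```

```text
pos [ 0.5326 -0.1867  0.025 ] yaw_y 1.24 tilt [ 4.e-04 -6.e-04 -1.e+00] F [ 0.6 -1.4  0.4] w 0.53 t 8.45
dp [4.899 0.021 0.118] turn about tool z (5deg units) 0.056
jig [ 6.79260099e-05 -1.93481033e-01]
```

Call:
jog_arm(dp=[[0.3,0,0.05],[0.6,0,0.1],[0.9,0,0.1],[1.2,0,0.1],[1.5,0,0.1]], angular=[[0,0,0.05],[0,0,0.05],[0,0,0.05],[0,0,0.05],[0,0,0.05]], claw=[45,45,45,45,45])

```text
t: 8.95
eef_pos: [0.5336, -0.1528, 0.0245]
tool_rot: [0.004, 0.702, 0.712, 0.0]
contact_force: [-0.3, -8.1, 13.2]
gripper_width: 0.528
```

Call:
jog_arm(dp=[[0.3,0,0],[0.6,0,0],[0.9,0,0],[1.2,0,0],[1.4,0,0]], angular=[[0,0,0],[0,0,0],[0,0,0],[0,0,0],[0,0,0]], claw=[45,45,45,45,45])

```text
t: 9.45
eef_pos: [0.5331, -0.1176, 0.0244]
tool_rot: [0.003, 0.702, 0.712, 0.0]
contact_force: [-1.0, -8.8, 14.3]
gripper_width: 0.526
```

```bash
cat >> st.py <<'E'
import sys
if len(sys.argv)>1:
  for n in("top","side"):
    c=read_camera(n);p=proj(c,[.53,.0,.05])[0].astype(int);x0,y0=p[0]-75,p[1]-55
    cv2.imwrite(f"pics/{n}{sys.argv[1]}.png",cv2.resize(c["pixels"][y0:y0+110,x0:x0+150],None,fx=5,fy=5,interpolation=cv2.INTER_CUBIC))
E
python3 st.py 7
```

```text
pos [ 0.5331 -0.1176  0.0244] yaw_y 0.86 tilt [ 0.0053 -0.0043 -1.    ] F [-1.  -8.8 14.3] w 0.526 t 9.45
dp [ 2.136 -0.072  0.088] turn about tool z (5deg units) -0.02
jig [ 0.00169639 -0.12438319]
```

View pics/side7.png

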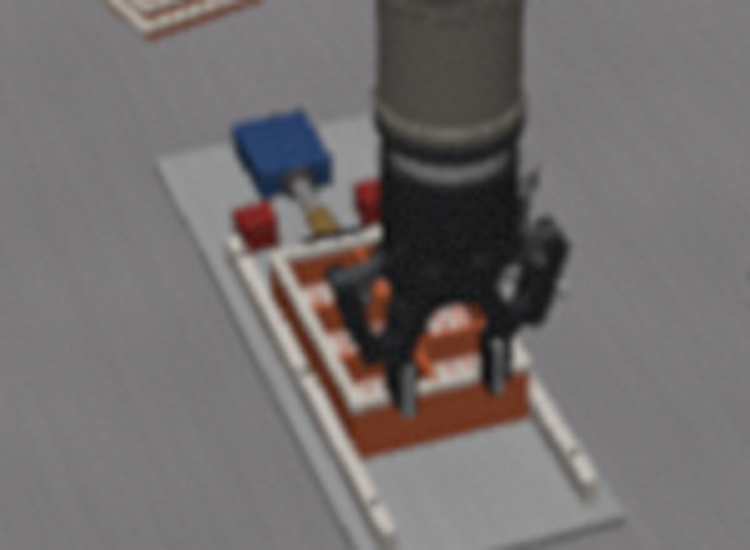

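View pics/top7.png

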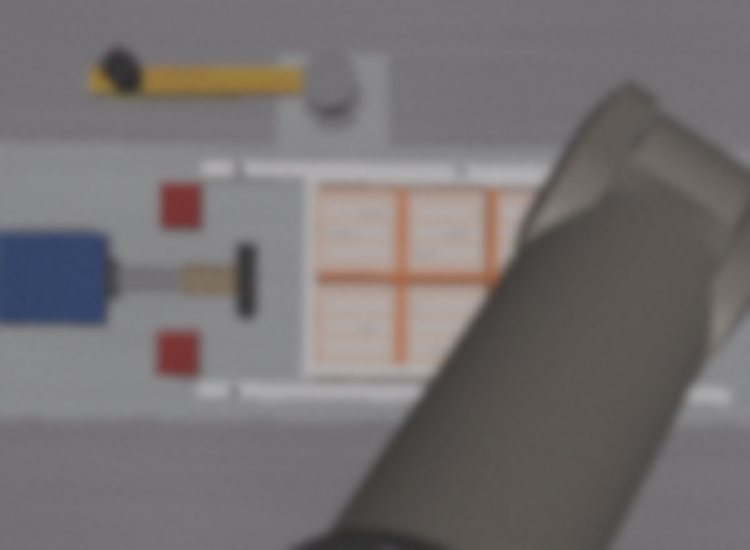

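The side view shows the fingertips bearing on the outer rear wall, and the tray about 23 mm short of the pusher. The reading also has 14 N upward on the tool, because my small downward command stuck by friction. I'll take that out and go on slowly.

Call:
jog_arm(dp=[[0.0,0,-0.1],[0.2,0,-0.1],[0.4,0,-0.1],[0.6,0,-0.1],[0.8,0,-0.1]], angular=[[0,0,0],[0,0,0],[0,0,0],[0,0,0],[0,0,0]], claw=[45,45,45,45,45])

```text
t: 10.05
eef_pos: [0.5316, -0.0948, 0.0255]
tool_rot: [0.001, 0.701, 0.713, 0.0]
contact_force: [0.1, -5.2, 7.6]
gripper_width: 0.526
```

```bash
python3 st.py
```

```text
pos [ 0.5316 -0.0948  0.0255] yaw_y 0.96 tilt [ 0.0021 -0.0015 -1.    ] F [ 0.1 -5.2  7.6] w 0.526 t 10.05
dp [ 1.225 -0.024  0.139] turn about tool z (5deg units) 0.001
jig [ 0.00059753 -0.10162562]
```

Call:
jog_arm(dp=[[0.1,0,-0.05],[0.2,0,-0.05],[0.3,0,-0.05],[0.4,0,-0.05],[0.5,0,-0.05]], angular=[[0,0,0],[0,0,0],[0,0,0],[0,0,0],[0,0,0]], claw=[45,45,45,45,45])

```text
t: 10.55
eef_pos: [0.5308, -0.0821, 0.0264]
tool_rot: [0.001, 0.701, 0.713, -0.0]
contact_force: [0.3, -4.1, 6.9]
gripper_width: 0.527
```

```bash
python3 st.py
```

```text
pos [ 0.5308 -0.0821  0.0264] yaw_y 0.99 tilt [ 9.e-04 -1.e-03 -1.e+00] F [ 0.3 -4.1  6.9] w 0.527 t 10.55
dp [ 0.717 -0.002  0.177] turn about tool z (5deg units) 0.006
jig [ 5.16195041e-05 -8.89147863e-02]
```

```bash
python3 st.py 8
```

```text
pos [ 0.5308 -0.0821  0.0264] yaw_y 0.99 tilt [ 9.e-04 -1.e-03 -1.e+00] F [ 0.3 -4.1  6.9] w 0.527 t 10.55
dp [ 0.717 -0.002  0.177] turn about tool z (5deg units) 0.006
jig [ 5.16195041e-05 -8.89147863e-02]
```

View pics/side8.png

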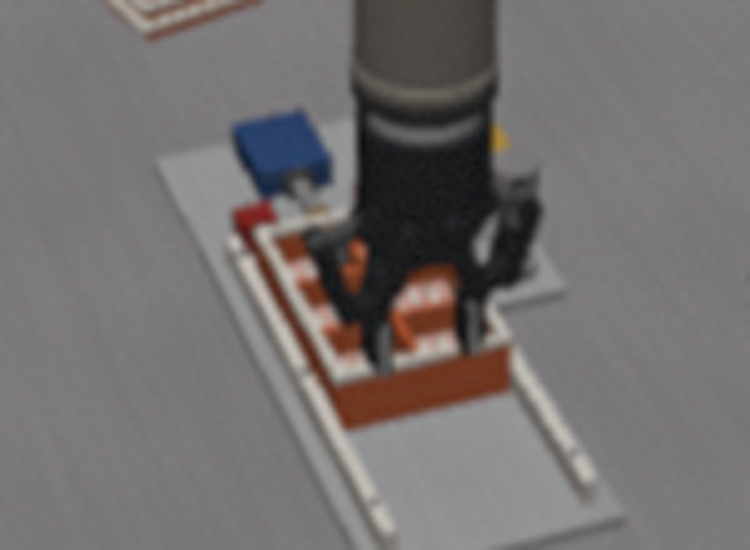

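View pics/top8.png

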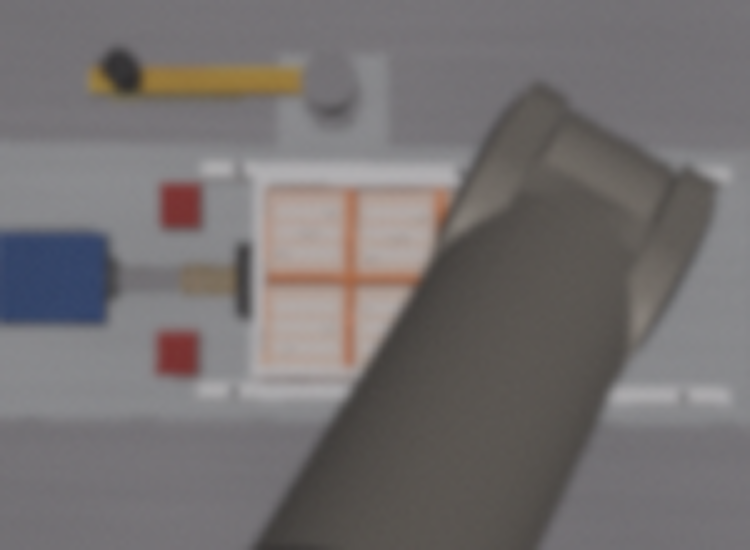

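```bash
python3 - <<'E'
from h import *
from station import *
o=get_obs();z=np.load("jig.npz");R,O=z["R"],z["o"]
inv=lambda p:((p[:2]-O)@R*1000).round(1)
def un(c,u,v):
    p=proj(c,[.53,0,.05])[0].astype(int);return (p[0]-75+(u+.5)/5-.5,p[1]-55+(v+.5)/5-.5)
c=read_camera("top");s=read_camera("side")
for uv in((251,180),(251,375)):print("front",inv(ray(c,un(c,*uv),.05)))
for uv in((250,232),(340,380),(512,345)):print("side rim",inv(ray(s,un(s,*uv),.05)))
for uv in((347,428),(510,388)):print("side bottom rear",inv(ray(s,un(s,*uv),.008)))
for uv in((383,370),(470,352)):
  for zz in(.02,.03,.04,.05): print("tip",zz,inv(ray(s,un(s,*uv),zz)))
print("tcp",inv(o["eef_pos"]))
p=proj(s,[.53,0,.05])[0].astype(int);x0,y0=p-[20,10]
cv2.imwrite("pics/s9.png",cv2.resize(s["pixels"][y0:y0+55,x0-10:x0+65],None,fx=10,fy=10,interpolation=cv2.INTER_CUBIC))
E
```

```text
front [51.7 62. ]
front [-51.5  60.4]
side rim [-56.4  63.2]
side rim [-51.5 -88. ]
side rim [ 51.6 -93.1]
side bottom rear [-45.9 -82.4]
side bottom rear [ 55.8 -82.2]
tip 0.02 [-13.4 -54.1]
tip 0.03 [-17.5 -65.5]
tip 0.04 [-21.6 -76.9]
tip 0.05 [-25.7 -88.2]
tip 0.02 [ 40.5 -56.5]
tip 0.03 [ 35.9 -67.8]
tip 0.04 [ 31.2 -79.2]
tip 0.05 [ 26.6 -90.5]
tcp [  0.  -88.5]
```

View pics/s9.png

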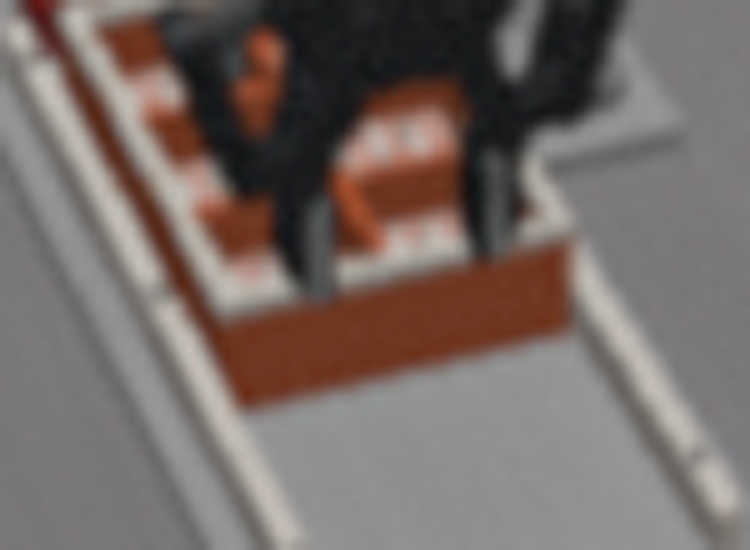

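The close-up shows the fingertips resting on top of the rear rim (crop 320,295 and 490,258), not behind it. At this opening the tips stand higher than the TCP, so they rode up and dragged the tray by friction. The tray is still level at jig y ≈ -14 mm. I'll lift, back off, shut the fingers and go in lower.

Call:
jog_arm(dp=[[0,0,-0.4],[0,0,-1.0],[-0.5,0,-1.6],[-1.2,0,-1.8],[-2.0,0,-1.8]], angular=[[0,0,0],[0,0,0],[0,0,0],[0,0,0],[0,0,0]], claw=[45,45,45,20,0])

```text
t: 11.25
eef_pos: [0.5321, -0.1319, 0.0725]
tool_rot: [0.0, 0.7, 0.714, 0.001]
contact_force: [-0.3, -0.1, 0.3]
gripper_width: 0.195
```

Call:
jog_arm(dp=[[-0.3,0,0],[-0.3,0,0],[-0.3,0,0],[-0.3,0,0],[-0.3,0,0]], angular=[[0,0,0],[0,0,0],[0,0,0],[0,0,0],[0,0,0]], claw=[0,0,0,0,0])

```text
t: 11.75
eef_pos: [0.5315, -0.1381, 0.0709]
tool_rot: [-0.0, 0.7, 0.714, -0.0]
contact_force: [-0.3, -0.0, 0.4]
gripper_width: 0.0
```

```bash
python3 st.py 10
```

```text
pos [ 0.5315 -0.1381  0.0709] yaw_y 1.09 tilt [-5.e-04  5.e-04 -1.e+00] F [-0.3 -0.   0.4] w 0.0 t 11.75
dp [2.955 0.018 1.957] turn about tool z (5deg units) 0.025
jig [-0.00025976 -0.14488696]
```

View pics/side10.png

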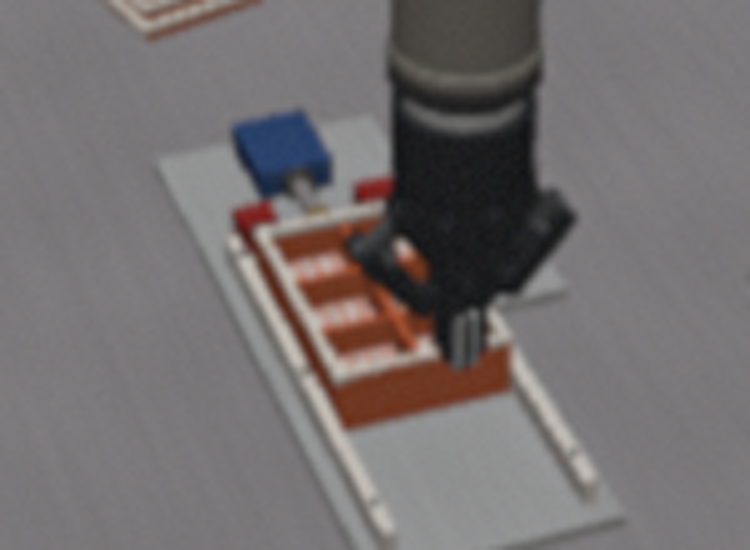

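```bash
python3 - <<'E'
from h import *
from station import *
o=get_obs();s=read_camera("side")
p=proj(s,[.53,0,.05])[0].astype(int)
for zz in(.05,.06,.07,.08,.09,.1):
    print(zz,(proj(s,[*o["eef_pos"][:2],zz])[0]-p+[75,55])*5)
E
```

```text
0.05 [459.05038487 419.01859969]
0.06 [459.27194133 405.28451271]
0.07 [459.49520414 391.44465017]
0.08 [459.7201931  377.49778538]
0.09 [459.9469283  363.44267258]
0.1 [460.17543016 349.27804663]
```

Projecting the measured TCP shows the shut tips about 15 mm higher than the reported TCP. I'll lower part-way and check against the image.

Call:
jog_arm(dp=[[0,0,0.5],[0,0,1.1],[0,0,1.6],[0,0,2.0],[0,0,2.2]], angular=[[0,0,0],[0,0,0],[0,0,0],[0,0,0],[0,0,0]], claw=[0,0,0,0,0])

```text
t: 12.4
eef_pos: [0.5306, -0.139, 0.0145]
tool_rot: [-0.001, 0.701, 0.713, -0.001]
contact_force: [-0.6, 0.6, 0.2]
gripper_width: -0.0
```

```bash
python3 st.py; python3 - <<'E'
from h import *
from station import *
o=get_obs();s=read_camera("side")
print(o["eef_pos"])
p=proj(s,o["eef_pos"])[0].astype(int)
x0,y0=p-[35,35]
cv2.imwrite("pics/s11.png",cv2.resize(s["pixels"][y0:y0+55,x0:x0+75],None,fx=10,fy=10,interpolation=cv2.INTER_CUBIC))
for zz in(.0,.01,.02,.03,.04,.05):
    for dy in(0,-.011): print(zz,dy,(proj(s,[o["eef_pos"][0],o["eef_pos"][1]+dy,zz])[0]-[x0,y0]+.5)*10)
E
```

```text
pos [ 0.5306 -0.139   0.0145] yaw_y 1.0 tilt [-2.2e-03  1.0e-04 -1.0e+00] F [-0.6  0.6  0.2] w -0.0 t 12.4
dp [ 2.993  0.048 -0.3  ] turn about tool z (5deg units) 0.008
jig [-0.00117478 -0.14581743]
[ 0.53057007 -0.13904057  0.01448585]
0.0 0 [358.56434824 399.48562529]
0.0 -0.011 [372.10983123 424.25176384]
0.01 0 [358.98225311 373.03494733]
0.01 -0.011 [372.58125748 397.7531068 ]
0.02 0 [359.40331731 346.38430419]
0.02 -0.011 [373.05626686 371.05304429]
0.03 0 [359.8275768  319.53141971]
0.03 -0.011 [373.53490035 344.14927136]
0.04 0 [360.2550681  292.47398299]
0.04 -0.011 [374.01719961 317.03944773]
0.05 0 [360.68582826 265.20964786]
0.05 -0.011 [374.5032069  289.72119716]
```

View pics/s11.png

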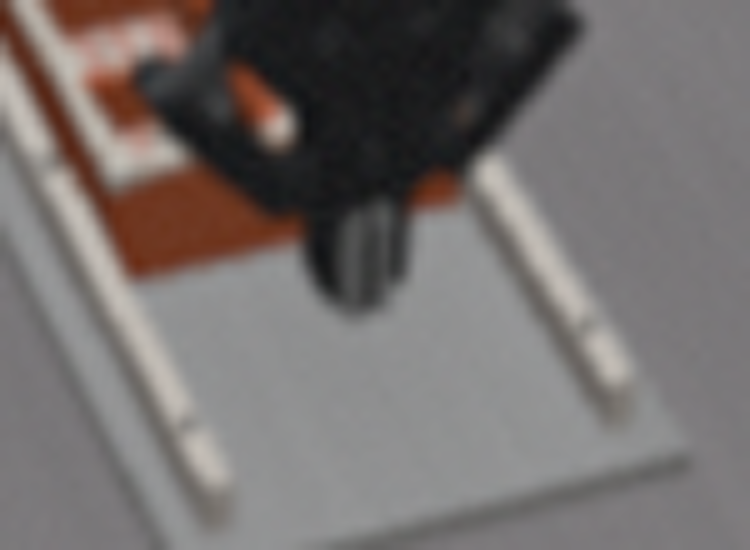

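The close-up shows the shut tip at crop (358,315), about z 0.032, which is 17 mm above the reported TCP and clear of the plate. I'll lower 11 mm more and approach the rear face.

Call:
jog_arm(dp=[[0,0,0.15],[0.1,0.05,0.3],[0.4,0.05,0.45],[0.8,0.05,0.45],[1.1,0.05,0.45]], angular=[[0,0,0],[0,0,0],[0,0,0],[0,0,0],[0,0,0]], claw=[0,0,0,0,0])

```text
t: 12.95
eef_pos: [0.5323, -0.1099, 0.0049]
tool_rot: [-0.0, 0.7, 0.714, 0.0]
contact_force: [-0.0, 0.9, 0.1]
gripper_width: -0.004
```

Call:
jog_arm(dp=[[0.1,0,0],[0.2,0,0],[0.3,0,0],[0.4,0,0],[0.5,0,0]], angular=[[0,0,0],[0,0,0],[0,0,0],[0,0,0],[0,0,0]], claw=[0,0,0,0,0])

```text
t: 13.45
eef_pos: [0.5321, -0.0991, 0.0049]
tool_rot: [0.0, 0.701, 0.713, -0.0]
contact_force: [0.1, -0.5, -0.2]
gripper_width: -0.002
```

```bash
python3 st.py 12
```

```text
pos [ 0.5321 -0.0991  0.0049] yaw_y 1.0 tilt [ 1.e-04 -1.e-04 -1.e+00] F [ 0.1 -0.5 -0.2] w -0.002 t 13.45
dp [ 1.396 -0.038 -0.683] turn about tool z (5deg units) 0.007
jig [ 0.00098531 -0.10591211]
```

View pics/side12.png

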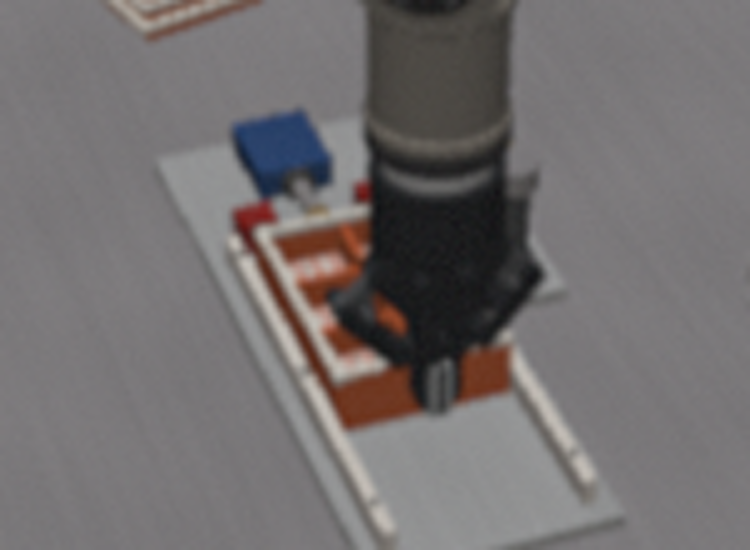

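The fingers now stand behind the rear wall with the tip near its base (crop 437,408). I'll push slowly.

Call:
jog_arm(dp=[[0.1,0,0],[0.2,0,0],[0.3,0,0],[0.4,0,0],[0.5,0,0]], angular=[[0,0,0],[0,0,0],[0,0,0],[0,0,0],[0,0,0]], claw=[0,0,0,0,0])

```text
t: 14.05
eef_pos: [0.532, -0.0877, 0.0051]
tool_rot: [0.001, 0.701, 0.713, -0.0]
contact_force: [0.7, -5.3, -0.4]
gripper_width: 0.003
```

Call:
jog_arm(dp=[[0.1,0,0],[0.2,0,0],[0.3,0,0],[0.4,0,0],[0.5,0,0]], angular=[[0,0,0],[0,0,0],[0,0,0],[0,0,0],[0,0,0]], claw=[0,0,0,0,0])

```text
t: 14.55
eef_pos: [0.5319, -0.0764, 0.0052]
tool_rot: [0.002, 0.702, 0.713, -0.001]
contact_force: [0.6, -8.7, 0.5]
gripper_width: 0.001
```

```bash
python3 st.py 13
```

```text
pos [ 0.5319 -0.0764  0.0052] yaw_y 0.9 tilt [ 0.0014 -0.0029 -1.    ] F [ 0.6 -8.7  0.5] w 0.001 t 14.55
dp [ 0.487 -0.048 -0.673] turn about tool z (5deg units) -0.011
jig [ 0.00120593 -0.08321905]
```

View pics/side13.png

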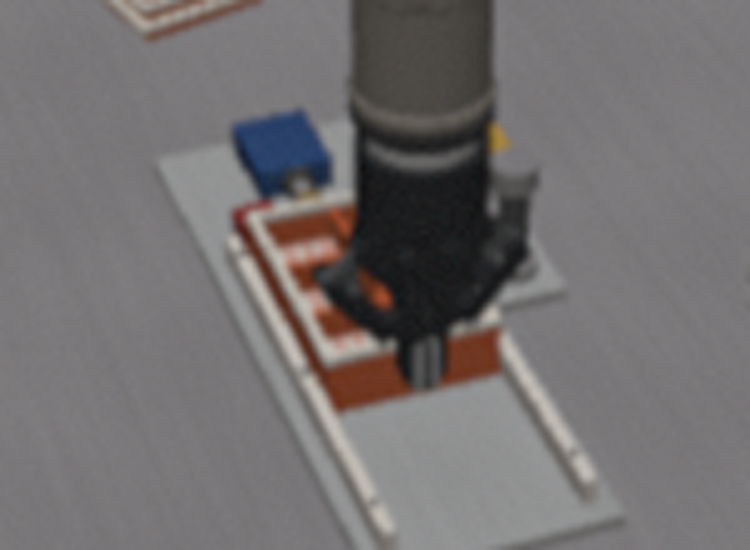

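View pics/top13.png

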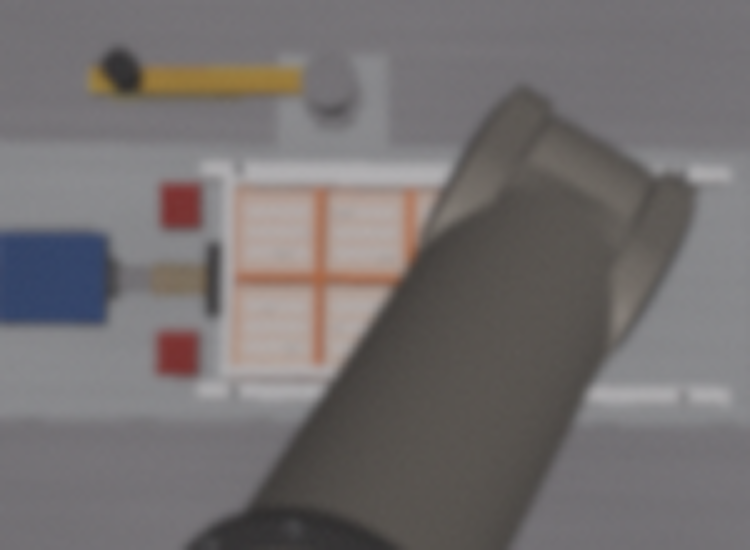

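The tray is level and pressing the pusher, with about 10–15 mm left to the stops (top crop: front rim at 222, stop faces at 200).

Call:
jog_arm(dp=[[0.08,0,0],[0.16,0,0],[0.24,0,0],[0.32,0,0],[0.4,0,0]], angular=[[0,0,0],[0,0,0],[0,0,0],[0,0,0],[0,0,0]], claw=[0,0,0,0,0])

```text
t: 15.15
eef_pos: [0.5318, -0.0677, 0.0053]
tool_rot: [0.002, 0.702, 0.712, -0.001]
contact_force: [0.6, -11.1, 0.5]
gripper_width: 0.005
```

Call:
jog_arm(dp=[[0.04,0,0],[0.08,0,0],[0.12,0,0],[0.16,0,0],[0.2,0,0]], angular=[[0,0,0],[0,0,0],[0,0,0],[0,0,0],[0,0,0]], claw=[0,0,0,0,0])

```text
t: 15.65
eef_pos: [0.5317, -0.0633, 0.0054]
tool_rot: [0.002, 0.702, 0.712, -0.001]
contact_force: [0.8, -13.2, 0.0]
gripper_width: -0.003
```

```bash
python3 st.py 14
```

```text
pos [ 0.5317 -0.0633  0.0054] yaw_y 0.81 tilt [ 0.0022 -0.0048 -1.    ] F [  0.8 -13.2   0. ] w -0.003 t 15.65
dp [-0.038 -0.049 -0.664] turn about tool z (5deg units) -0.029
jig [ 0.00126628 -0.07013257]
```

View pics/top14.png

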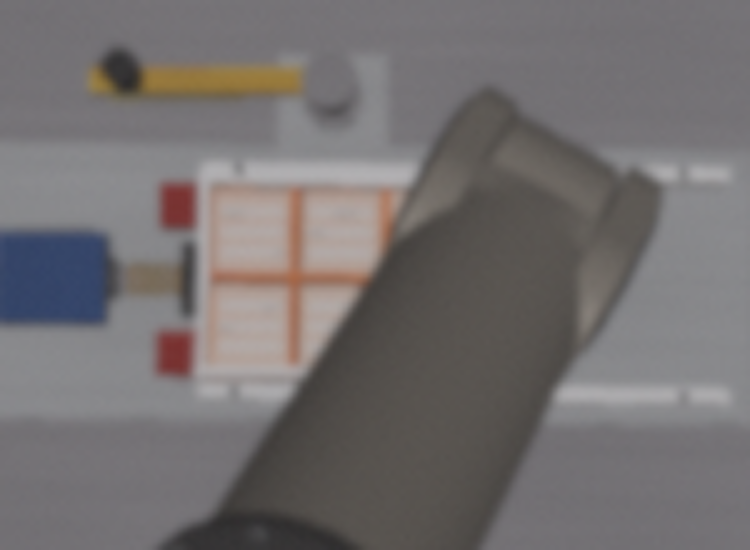

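The front rim (crop 196) now almost covers the stop faces, and the force is rising along the spring slope. I'll continue in small steps.

Call:
jog_arm(dp=[[0.04,0,0],[0.08,0,0],[0.12,0,0],[0.16,0,0],[0.16,0,0]], angular=[[0,0,0],[0,0,0],[0,0,0],[0,0,0],[0,0,0]], claw=[0,0,0,0,0])

```text
t: 16.25
eef_pos: [0.5318, -0.0627, 0.0057]
tool_rot: [0.004, 0.703, 0.711, -0.002]
contact_force: [0.7, -18.9, 1.3]
gripper_width: 0.002
```

Call:
jog_arm(dp=[[0.04,0,0],[0.08,0,0],[0.12,0,0],[0.16,0,0],[0.16,0,0]], angular=[[0,0,0],[0,0,0],[0,0,0],[0,0,0],[0,0,0]], claw=[0,0,0,0,0])

```text
t: 16.75
eef_pos: [0.5319, -0.0628, 0.0061]
tool_rot: [0.006, 0.704, 0.71, -0.003]
contact_force: [-0.1, -30.2, 2.5]
gripper_width: -0.002
```

Call:
jog_arm(dp=[[0,0,0],[0,0,0],[0,0,0],[0,0,0],[0,0,0]], angular=[[0,0,0],[0,0,0],[0,0,0],[0,0,0],[0,0,0]], claw=[0,0,0,0,0])

```text
t: 17.25
eef_pos: [0.5319, -0.0628, 0.0061]
tool_rot: [0.006, 0.704, 0.71, -0.003]
contact_force: [-0.5, -29.2, 3.0]
gripper_width: -0.003
```

```bash
python3 st.py 15; python3 st.py
```

```text
pos [ 0.5319 -0.0628  0.0061] yaw_y 0.48 tilt [ 0.0049 -0.0128 -0.9999] F [ -0.5 -29.2   3. ] w -0.003 t 17.25
dp [-0.065 -0.052 -0.635] turn about tool z (5deg units) -0.096
jig [ 0.00139021 -0.06958802]
pos [ 0.5319 -0.0627  0.0061] yaw_y 0.49 tilt [ 0.0049 -0.0127 -0.9999] F [ -0.5 -29.    1.6] w 0.001 t 17.35
dp [-0.068 -0.053 -0.635] turn about tool z (5deg units) -0.095
jig [ 0.00142639 -0.06952219]
```

View pics/top15.png

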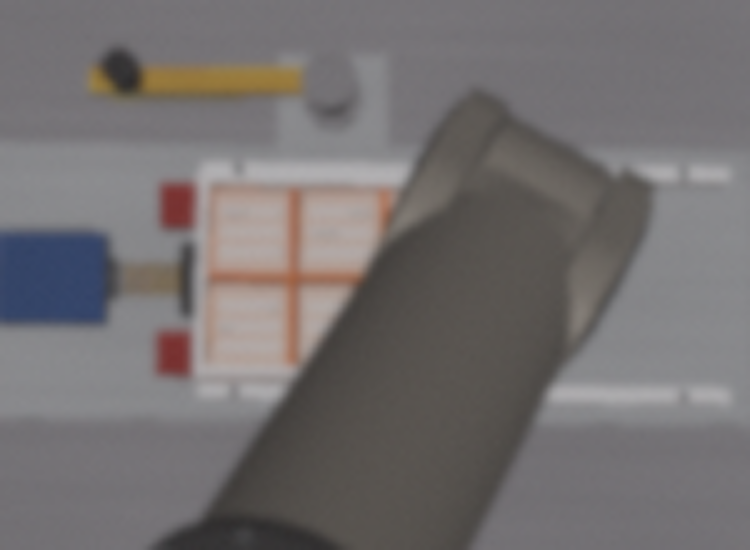

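View pics/side15.png

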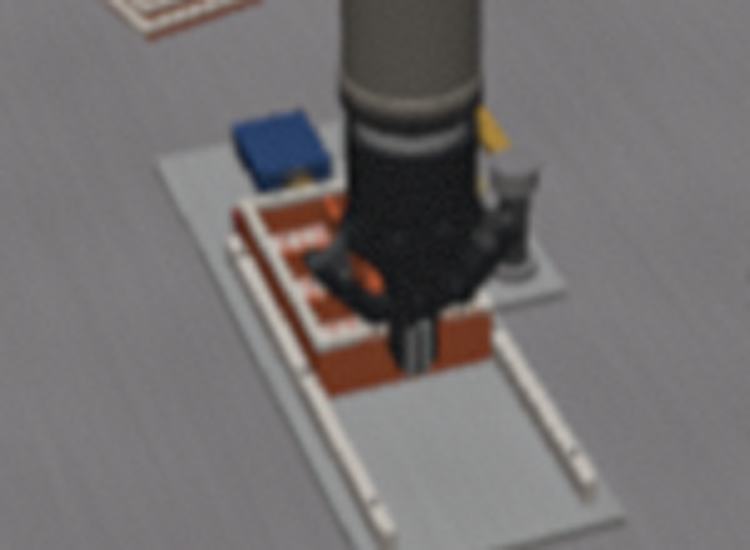

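The tray sits on both stops, level, with the gate open and the force steady at 29 N. I'll ease a touch to sit inside the 17–30 N band.

Call:
jog_arm(dp=[[-0.04,0,0],[-0.04,0,0],[-0.04,0,0],[-0.04,0,0],[-0.04,0,0]], angular=[[0,0,0],[0,0,0],[0,0,0],[0,0,0],[0,0,0]], claw=[0,0,0,0,0])

```text
t: 17.85
eef_pos: [0.5319, -0.0627, 0.006]
tool_rot: [0.006, 0.704, 0.71, -0.003]
contact_force: [-0.9, -27.4, 2.2]
gripper_width: -0.001
```

```bash
python3 st.py && python3 -c "
from station import *
o=get_obs();F=o['contact_force'];print(F)
if -32<F[1]<-20: print('hand in',hand_in())"
```

```text
pos [ 0.5319 -0.0627  0.006 ] yaw_y 0.53 tilt [ 0.0046 -0.0117 -0.9999] F [ -0.9 -27.4   2.2] w -0.001 t 17.85
dp [-0.067 -0.053 -0.638] turn about tool z (5deg units) -0.086
jig [ 0.00140946 -0.06953456]
[ -0.86252095 -27.3931389    2.23292235]
the job is handed in; nothing more can be done
hand in None
```

I swung the gate fully aside by its knob (about 1.6 rad), then pushed the tray slowly onto both red stops and handed the job in at about 18 s, still pressing it there.

- **Last checks:** the push was steady at about 27 N. The arm stopped moving forward while the force kept rising, so the tray is bearing on the stops. The last pictures show it level between the rails, touching both stops, with the gate still open. I kept the arm clear of the spare trays, bottle, bowl and scraper, and saw no contact with any of them.
- **What went wrong on the way:** on my first push the fingertips rode up onto the tray's rear rim and dragged it to the pusher by friction, pressing down with about 14 N. I lifted off, shut the fingers and pushed again lower on the rear wall.
- **A reading that disagreed:** in the camera images the fingertips stood about 17 mm higher than the reported TCP. I set the height by the images.

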